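# Dispense bearing balls into the tray

### The job

Stand the tray with the centre grip on the dispenser's sloping rest, centred across it and snug against the ledge, setting it down without letting it fall. Then pull the slide gate out so that all five bearing balls run into the tray, and push the gate fully shut again, leaving the tray seated. The dispenser only stands loose on the bench, so do not shove it along, and leave the other things where they are.

Things in the scene. Friction and masses are not known exactly. Their poses are not given: they have to be found in the camera images.
- dispenser: Ball dispenser, standing loose on the bench: 5.6 kg, nothing holds it down, a level push of about 30 N slides it. Steel base plate 190 (x) x 260 (y) x 12 mm; origin at the centre of its underside, z up. At +y a dark blue tower carries the hopper over an aluminium chute that descends to -y; at -y is the sloping tray rest. The gate under the hopper pulls out to +y.
- hopper_mouth (a point): Centre of the hopper's open top, z = 228 mm, at (0, 75) mm in the dispenser's frame. Rim 89 mm square outside, shaft 50 mm square inside.
- chute_end (a point): Middle of the chute's lower edge, on its floor (z = 98 mm), at (0, 4) mm in the dispenser's frame. Chute 62 mm wide, its side walls 30 mm high. It ends 14 mm beside (towards +y) a tray that is centred on the rest.
- rest: Sloping tray rest, part of the dispenser: steel plate 120 mm up the slope, 90 mm wide (as the tray), 18 degrees, low end at the dispenser's -x with a ledge 8 mm high. Origin on the slope at the middle of the ledge's inner face; x up the slope, y along the ledge (towards the chute), z square to the slope. A seated tray's origin is at (50, 0, 0) mm here. Friction may keep the tray from sliding down.
- tray: Empty aluminium tray 100 (x) x 90 (y) x 36 mm, wall 3 mm, about 220 g, with an upright centre grip: a post carrying a bar 12 mm thick (x), 36 mm long (y), from z = 49 to 75 mm. Origin at the centre of the underside, z up. A half turn makes no difference. It stands flat on the bench (z = 0) to the left or right of the dispenser.
- gate (a joint): Slide gate: 0 = fully shut against its stop, grows as it is pulled out, to a stop at 0.065 m. It moves along the dispenser's +y with about 3 N of friction, starts shut or a few mm ajar, and stays where it is left.
- gate_grip (a point): Middle of the gate's upright steel handle plate, 10 mm below its top edge. Plate 50 mm wide (dispenser's x), 12 mm thick (y); it rises 50 mm above the gate's flat sheet (top at z = 159 mm) to z = 209 mm. When shut it is at (0, 195) mm in the dispenser's frame, 76 mm outside the hopper's rim.
- ball0_center (a point): Centre of a 22 mm steel bearing ball, 43 g, at first in the hopper on the gate; all five leave within about a second when the gate is pulled out fully.
- ball1_center (a point): Centre of a 22 mm steel bearing ball, 43 g, at first in the hopper on the gate; all five leave within about a second when the gate is pulled out fully.
- ball2_center (a point): Centre of a 22 mm steel bearing ball, 43 g, at first in the hopper on the gate; all five leave within about a second when the gate is pulled out fully.
- ball3_center (a point): Centre of a 22 mm steel bearing ball, 43 g, at first in the hopper on the gate; all five leave within about a second when the gate is pulled out fully.
- ball4_center (a point): Centre of a 22 mm steel bearing ball, 43 g, at first in the hopper on the gate; all five leave within about a second when the gate is pulled out fully.
- flat_tray: plain low aluminium tray 120 x 85 x 28 mm without a grip, not needed; origin at the centre of its underside
- bearing_block: dark blue pillow-block bearing 150 mm long and 97 mm high, not needed; origin at the centre of its underside
- wrench: steel wrench lying on the bench, not needed
- jar: white grease jar with black cap, 60 mm across, 75 mm high, not needed
- collar: steel shaft collar 68 mm across, 24 mm high, not needed
- screwdriver: screwdriver lying on the bench, not needed
Things that resemble listed ones, but are neither listed nor needed, are in the scene too. What is meant by the tray is not brown or turquoise, and is the larger of those in its own colour.

How it is judged:
By the outcome, as a careful person would: the job done as asked, in the order asked, and still so for the second after the job is handed in, with the robot touching nothing.
It also fails if it takes over 72 s, if anything falls off the work surface, if the arm or the gripper's body presses on something with over 40 N, if the wrist force passes 120 N, or if a joint passes its speed limit or range.

### The arm

A 7-joint arm with a two-finger parallel gripper is mounted at the origin on the work surface. World frame = base frame: x ahead of the robot, y to its left, z up, the work surface at z = 0. Lengths are in m, angles in rad, forces in N, time in s.
With the tool pointing down it reaches from about 0.425 to 0.975 m from the base axis. Payload 16.7 kg.
Tool frame: the origin (TCP) lies at the very end of the fingers, on their centre line; the grasp point (between the pads) lies 19 mm behind it (env.pinch_z is the distance from the TCP to the grasp point, in m); z points along the fingers, y is the direction in which the jaws open and shut (so a half turn about z gives the same grasp; the last joint's range is limited). The gripper opens to 85 mm and grips with 20 to 120 N. Pads are 22 mm wide; open, the fingers measure 114 mm over their backs; the gripper's body (76 mm by 85 mm) begins 54 mm behind the grasp point. The pads swing forward as they close: fully open they stand 13 mm farther back than shut.
Start: joints at [-1.413, 0.426, 0.074, 1.606, -0.034, 1.111, -0.067], TCP at [0.204, 0.643, 0.231] pointing down, gripper open.
Joint ranges: [-2.85, 2.85], [-0.5, 2.14], [-1.23, 1.37], [0.21, 2.46], [-1.02, 4.16], [0.16, 2.05], [-2.73, 2.73]. Speed limits (rad/s): [1.89, 1.89, 2.39, 2.39, 3.01, 3.01, 3.01].

### API

Orientations are given as a unit quaternion [x, y, z, w].
In Python, from bench import env gives the robot as it stands.
- The arm moves only by the tool move_arm, never from a script. Its arguments are lists of equal length, an entry for each row: "dr": the turn, a rotation vector about the tool's x, y, z in degrees, a list of three; "slide": the shift along the tool's x, y, z in m, a list of three; "claw": the gripper's target within -1 to 1 (shut at 1, half-way at 0, fully open at -1). In form: {"dr": [[wx, wy, wz], ...], "slide": [[tx, ty, tz], ...], "claw": [claw, ...]}. A call has 1 to 12 rows; each row is the pose to reach, as a shift and turn from the pose commanded when the call began, along the tool's axes at that moment; what a row does not reach only later rows make up. A row lasts 1/8 s, in which the tool goes at most 62.5 mm and 10.7 degrees, less where a joint would pass 70% of its speed; a pose out of reach is approached as far as the arm can. A call with a gripper value outside its range is refused whole. The fingers move at their own pace and stop on an object; the grip force is fixed at half the most. Time passes only in rows, so rows that repeat a pose let the fingers close. It gives the time, the measured TCP pose, the force and the opening at its end, in the units of the state.
- env.observe(): the state, without advancing time (a new reading comes with each control period).
- env.grab_frame(name): name is "side" or "top"; returns the picture (480x640x3 uint8, red, green, blue); there is no depth.
- env.camera_info(name): a dict with "fx", "fy", "cx", "cy" (pixels), "R" (3x3) and "t" (3): a world point X has camera coordinates R X + t. Camera axes: x right, y down, z forward; pixel columns grow to the right and rows downward; lengths in m; the calibration is good to about 2 mm. A picture is of the moment at which its call begins. camera_info takes no time and is no camera call.
- env.hand_in(): hands the job in, once; it reports no verdict.
The state is a dict: "t": time; "q": joint angles; "qvel": joint speeds; "tau": joint torques, N m; "tool_pos": TCP position; "tool_rot": TCP orientation; "ft_force": force on the tool from outside, world axes, zero at the start; "moment": the same for the moment, N m; "opening": opening from 0.0 (shut) to 1.0 (fully open).
Only numpy, scipy, OpenCV 4.12 (cv2) and the standard library are available. Lean on these libraries where they do the work, as an engineer would, in place of code of your own. Each camera call takes 0.05 s, during which the arm holds its last target.

## Working session

There is one attempt and no reset: what is moved stays moved. The work goes in short steps, Python scripts to look and compute and a tool call to move; the robot and the scene stay as the last step left them, time stands still between calls to the robot, and variables do not carry over. Pictures are saved under pics/ and viewed, and the job is handed in when it is done.

Besides the shell and the picture viewer there is one more tool, called after ">>>" by a JSON object that holds its "op" and its "data". move_arm: Moves the arm, as the interface text tells. Its arguments: {"type":"object","properties":{"dr":{"type":"array","items":{"type":"array","items":{"type":"number"}}},"slide":{"type":"array","items":{"type":"array","items":{"type":"number"}}},"claw":{"type":"array","items":{"type":"number"}}},"required":["dr","slide","claw"]}

```bash
ls; mkdir -p pics; python3 - <<'E'
from bench import env
import cv2,json
for n in("side","top"):
    cv2.imwrite(f"pics/{n}0.png",env.grab_frame(n)[:,:,::-1])
    print(n,env.camera_info(n))
print(env.observe(),env.pinch_z)
E
```

```text
pics
side {'fx': 463.02279514125087, 'fy': 463.02279514125087, 'cx': 312.99993784297317, 'cy': 234.45443450824936, 'R': array([[ 0.80153211, -0.59787892, -0.00933084],
       [-0.46089409, -0.60779461, -0.64665474],
       [ 0.38095   ,  0.52261506, -0.76272576]]), 't': array([-0.43890553,  0.33880778,  1.08390581])}
top {'fx': 532.9505726798337, 'fy': 532.9505726798337, 'cx': 312.2773296557722, 'cy': 240.13579259736377, 'R': array([[-0.02563877, -0.99959444, -0.01239419],
       [-0.99860916,  0.02618093, -0.04576353],
       [ 0.04606946,  0.01120363, -0.99887541]]), 't': array([0.02786548, 0.50508659, 1.42231113])}
{'t': 0.1, 'q': array([-1.4135033 ,  0.42669251,  0.07387731,  1.60654147, -0.0340717 ,
        1.11081706, -0.06711467]), 'qvel': array([ 0.00125084,  0.0005379 ,  0.00016609, -0.00129247,  0.00053593,
        0.00096578, -0.00075658]), 'tau': array([ 9.41557344e-03, -9.51527166e+01,  3.77217472e+00, -4.64405608e+01,
        1.97822502e-02,  6.40478902e-03,  1.06417517e-04]), 'tool_pos': array([0.2037873 , 0.64311057, 0.23066667]), 'tool_rot': array([ 1.52823192e-01,  9.88253365e-01, -5.98644151e-04, -3.12469543e-05]), 'ft_force': array([ 1.13214217, -0.24228829, -0.5262134 ]), 'moment': array([-0.01328   , -0.08182473,  0.06452845]), 'opening': 0.998355378731671} 0.0187
```

View pics/side0.png

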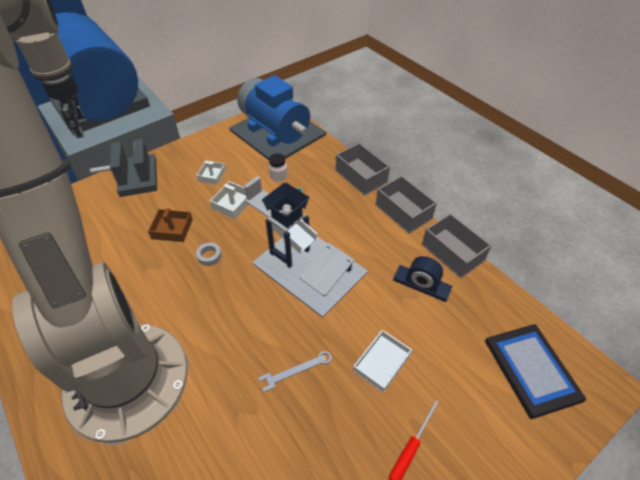

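View pics/top0.png

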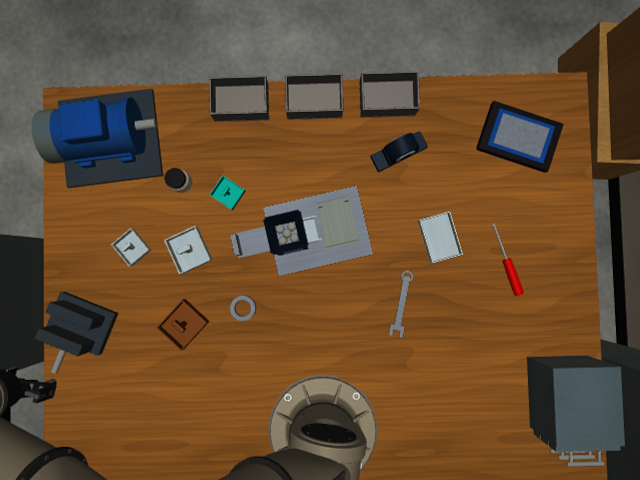

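Trays with a grip, in the top image: (187,250) aluminium large, (130,247) aluminium small, (183,323) brown, (228,193) turquoise. The one at (187,250) fits, since it is the larger of the aluminium pair. I'll confirm it in a crop.

```bash
python3 - <<'E'
import cv2
a=cv2.imread("pics/top0.png");
c=a[180:290,100:230];cv2.imwrite("pics/c1.png",cv2.resize(c,None,fx=6,fy=5.4545*1.0,interpolation=cv2.INTER_CUBIC)[:600,:780])
c=a[175:285,225:385];cv2.imwrite("pics/c2.png",cv2.resize(c,None,fx=5,fy=5,interpolation=cv2.INTER_CUBIC))
b=cv2.imread("pics/side0.png")
c=b[150:320,190:390];cv2.imwrite("pics/c3.png",cv2.resize(c,None,fx=3.5,fy=3.5,interpolation=cv2.INTER_CUBIC))
E
```

```text
(no output)
```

View pics/c1.png

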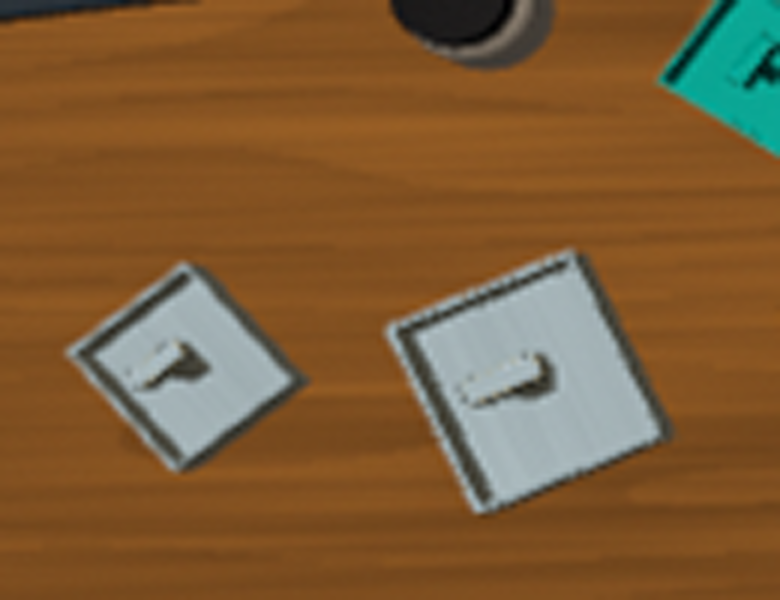

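View pics/c2.png

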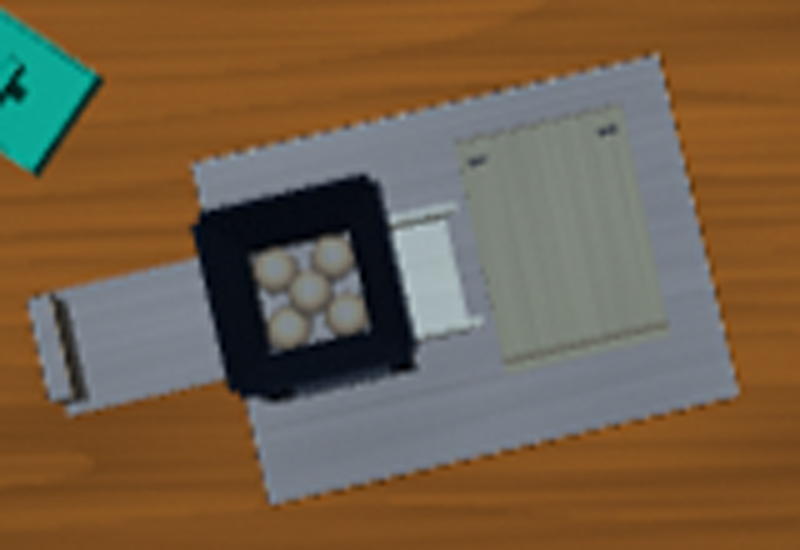

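View pics/c3.png

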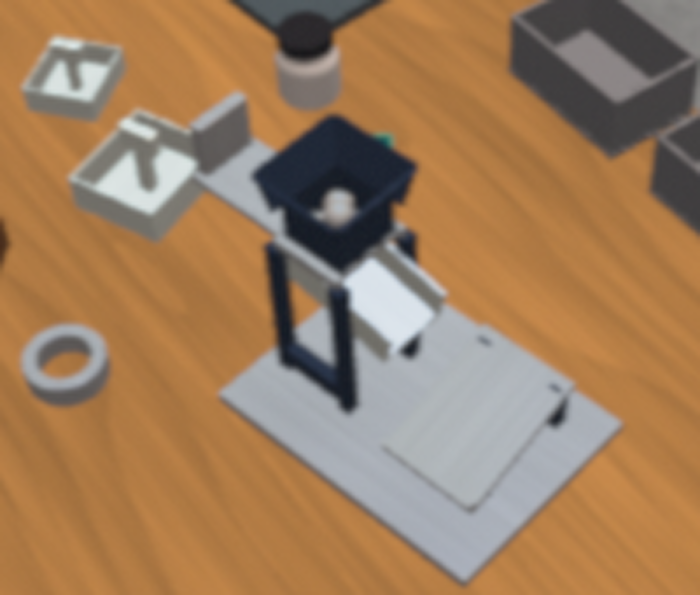

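The larger aluminium tray is confirmed at (187,250): its sides are about 37 px, against about 27 px for the small one at (130,247). The ledge is on the robot side of the rest, and the gate handle sits at the left, around (237,245). Next I'll fit the poses.

```bash
cat > h.py <<'E'
from bench import env
import numpy as np, cv2
from scipy.optimize import least_squares
from scipy.spatial.transform import Rotation as Ro
CI={n:env.camera_info(n) for n in("side","top")}
def proj(n,X):
    c=CI[n];p=np.atleast_2d(X)@c["R"].T+c["t"]
    return np.c_[c["fx"]*p[:,0]/p[:,2]+c["cx"],c["fy"]*p[:,1]/p[:,2]+c["cy"]]
def back(n,uv,z):
    c=CI[n];d=c["R"].T@np.array([(uv[0]-c["cx"])/c["fx"],(uv[1]-c["cy"])/c["fy"],1]);o=-c["R"].T@c["t"]
    return o+d*(z-o[2])/d[2]
def W(p,L): # planar pose x,y,th
    c,s=np.cos(p[2]),np.sin(p[2]);L=np.atleast_2d(L)
    return np.c_[p[0]+c*L[:,0]-s*L[:,1],p[1]+s*L[:,0]+c*L[:,1],L[:,2]]
def un(p,f,o): f=np.array(f);return (np.array(p)+.5)/f-.5+o
E
cat > fit.py <<'E'
from h import *
t2=lambda *p:un(p,[5,5],[225,175]); s3=lambda *p:un(p,[3.5,3.5],[190,150]); t1=lambda *p:un(p,[6,5.4545],[100,180])
m=lambda *a:np.array(a)/1000
obs=[("top",m(-95,130,12),t2(272,503),),("top",m(95,130,12),t2(192,162)),("top",m(95,-130,12),t2(660,55)),("top",m(-95,-130,12),t2(738,396)),
("side",m(-95,130,12),s3(220,393)),("side",m(-95,-130,12),s3(465,575)),("side",m(95,-130,12),s3(622,422)),
("top",m(-44.5,75+44.5,228),t2(235,393)),("top",m(44.5,75+44.5,228),t2(193,222)),("top",m(44.5,75-44.5,228),t2(370,175)),
("side",m(-44.5,75+44.5,228),s3(254,178)),("side",m(44.5,75+44.5,228),s3(335,114)),("side",m(44.5,75-44.5,228),s3(415,167)),("side",m(-44.5,75-44.5,228),s3(340,212))]
f=lambda p:np.concatenate([proj(n,W(p,L))[0]-o for n,L,o in obs])
r=least_squares(f,[.55,.0,.1],loss="soft_l1");p=r.x;print("disp",p,np.degrees(p[2]));print(f(p).reshape(-1,2).round(1))
a=np.radians(18);ca,sa=np.cos(a),np.sin(a)
def rest(q,L): L=np.array(L);return np.array([q[0]+ca*L[0]-sa*L[2],q[2]+L[1],q[1]+sa*L[0]+ca*L[2]])
ro=[("top",(120,45,0),t2(457,140)),("top",(120,-45,0),t2(620,105)),("side",(120,-45,0),s3(573,385)),("side",(120,45,0),s3(483,323)),
("side",(-3,45,8),s3(385,447)),("side",(-3,-45,8),s3(470,508)),("top",(0,45,8),t2(502,358)),("top",(0,-45,8),t2(665,320))]
g=lambda q:np.concatenate([proj(n,W(p,rest(q,np.array(L)/1000)))[0]-o for n,L,o in ro])
r=least_squares(g,[-.05,.02,-.055],loss="soft_l1");q=r.x;print("rest x,z,y",q);print(g(q).reshape(-1,2).round(1))
# gate handle: top edge z=.209, y=195+-6+g
go=[("top",(-25,6),t2(68,405)),("top",(25,6),t2(32,298)),("side",(-25,-6),s3(197,132)),("side",(25,-6),s3(246,95))]
for n,(x,y),o in go:
    X=back(n,o,.209);R=np.array([[np.cos(p[2]),np.sin(p[2])],[-np.sin(p[2]),np.cos(p[2])]])@(X[:2]-p[:2]);print("handle",n,(x,y),R.round(4))
# tray
to=[("top",m(-50,-45,36),t1(387,327)),("top",m(-50,45,36),t1(575,250)),("top",m(50,-45,36),t1(480,515)),("top",m(50,45,0),t1(672,437)),
("top",m(0,-18,75),t1(460,392)),("top",m(0,18,75),t1(543,362)),
("side",m(0,0,75),s3(138,127)),]
T0=back("top",t1(520,380),.036);print(T0)
for th in (1.2,1.2-np.pi,1.2+np.pi/2,1.2-np.pi/2):
    h=lambda p:np.concatenate([proj(n,W(p,L))[0]-o for n,L,o in to])
    r=least_squares(h,[T0[0],T0[1],th],loss="soft_l1");print("tray",r.x,np.degrees(r.x[2]),r.cost);best=r.x if th==1.2 or r.cost<bc else best;bc=min(r.cost,bc) if th!=1.2 else r.cost
print(h(best).reshape(-1,2).round(1))
np.savez("fit.npz",p=p,q=q,tr=best)
E
python3 fit.py
```

```text
disp [ 0.53254301 -0.00158663  0.2051821 ] 11.756068302672233
[[ 0.1  0.3]
 [ 0.2 -0.1]
 [ 0.3 -0.8]
 [ 1.2 -0.5]
 [-1.2 -0.1]
 [-0.4  1.9]
 [ 0.2 -0.3]
 [-0.1  1.6]
 [-0.5 -2. ]
 [ 1.9 -1.5]
 [-2.8 -1.5]
 [-1.  -1.9]
 [ 2.1 -0.9]
 [-1.3  6.3]]
rest x,z,y [-0.04528772  0.018617   -0.05339974]
[[-0.8  0. ]
 [ 0.  -0.9]
 [ 0.1  0.3]
 [ 0.   0.9]
 [-1.1 -1.3]
 [ 0.2  0. ]
 [ 0.3  0.2]
 [ 0.6  0. ]]
handle top (-25, 6) [-0.0279  0.1968]
handle top (25, 6) [0.0244 0.202 ]
handle side (-25, -6) [-0.0259  0.1912]
handle side (25, -6) [0.0259 0.1927]
[0.48907485 0.34910641 0.036     ]
tray [0.48894548 0.34540795 1.22964567] 70.45350746937254 219.5339699764027
tray [ 0.48876612  0.34689357 -2.74407007] -157.22363362286245 1.6535857522677433
tray [0.48876612 0.34689357 3.53911525] 202.77636692935454 1.6535857522679045
tray [ 0.48876612  0.34689357 -2.74407007] -157.2236337867754 1.6535857522677988
[[-0.  -0.4]
 [-0.4 -0.2]
 [-0.5 -0.4]
 [ 1.3 -0. ]
 [ 0.7  0.3]
 [-0.4  0.1]
 [-0.8  0.1]]
```

```bash
cat > ov.py <<'E'
from h import *
import sys
def rest(q,L):
    a=np.radians(18);ca,sa=np.cos(a),np.sin(a);L=np.array(L);return np.array([q[0]+ca*L[0]-sa*L[2],q[2]+L[1],q[1]+sa*L[0]+ca*L[2]])
def overlay(n,img,box,f,polys,out):
    u0,v0,u1,v1=box;im=cv2.resize(img[v0:v1,u0:u1],None,fx=f,fy=f,interpolation=cv2.INTER_CUBIC)
    for P,col in polys:
        uv=(proj(n,P)-[u0,v0]+.5)*f-.5
        cv2.polylines(im,[np.round(uv*8).astype(int)],False,col,1,cv2.LINE_AA,3)
    cv2.imwrite(out,im)
def polys(p,q,g=0,tr=None):
    m=lambda A:W(p,np.array(A)/1000.)
    R=lambda A:W(p,np.array([rest(q,np.array(a)/1000.) for a in A]))
    o=[(m([(-95,130,12),(95,130,12),(95,-130,12),(-95,-130,12),(-95,130,12)]),(0,255,0)),
    (m([(-44.5,119.5,228),(44.5,119.5,228),(44.5,30.5,228),(-44.5,30.5,228),(-44.5,119.5,228)]),(0,255,255)),
    (m([(-25,100,228),(25,100,228),(25,50,228),(-25,50,228),(-25,100,228)]),(0,255,255)),
    (m([(-31,4,98),(31,4,98)]),(255,0,255)),(m([(-31,4,128),(31,4,128)]),(255,0,255)),
    (m([(-25,201+g,209),(25,201+g,209),(25,189+g,209),(-25,189+g,209),(-25,201+g,209)]),(255,255,0)),
    (R([(0,-45,0),(120,-45,0),(120,45,0),(0,45,0),(0,-45,0),(0,-45,8),(0,45,8)]),(0,0,255))]
    if tr is not None:
        t=lambda A:W(tr,np.array(A)/1000.)
        o+=[(t([(-50,-45,z),(50,-45,z),(50,45,z),(-50,45,z),(-50,-45,z)]),(0,0,255)) for z in(0,36)]
        o+=[(t([(-6,-18,75),(6,-18,75),(6,18,75),(-6,18,75),(-6,-18,75)]),(255,0,0))]
    return o
if __name__=="__main__":
    d=np.load("fit.npz");P=polys(d["p"],d["q"],0,d["tr"])
    overlay("top",cv2.imread("pics/top0.png"),(155,180,385,285),3.4,P,"pics/o_top.png")
    overlay("side",cv2.imread("pics/side0.png"),(200,150,375,320),3.5,P,"pics/o_side.png")
E
python3 ov.py
```

```text
(no output)
```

View pics/o_top.png

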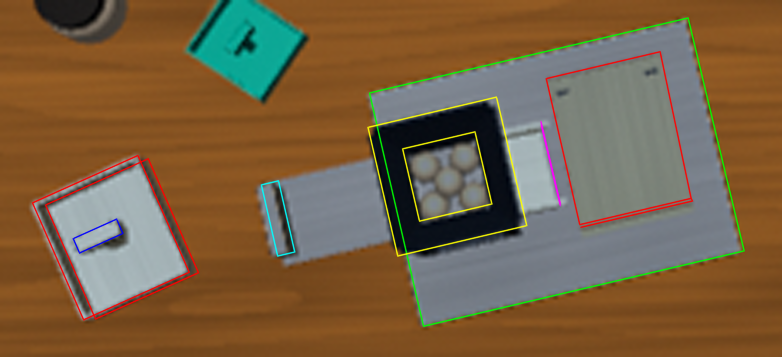

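View pics/o_side.png

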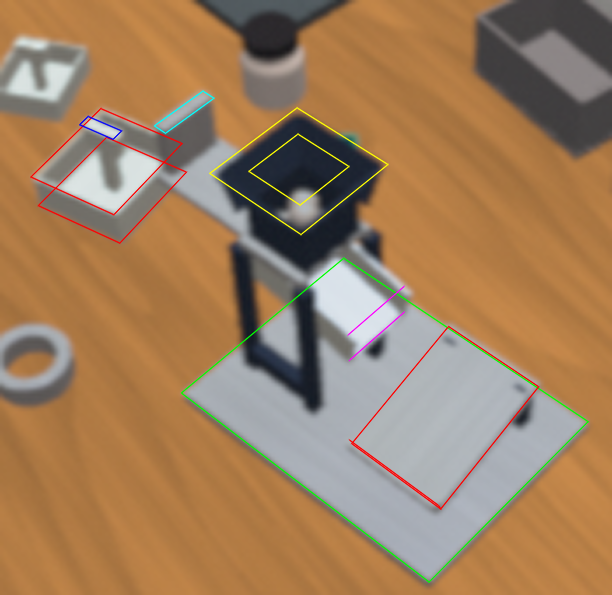

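```bash
python3 - <<'E'
from ov import *
d=np.load("fit.npz");P=polys(d["p"],d["q"],0,d["tr"])
overlay("top",cv2.imread("pics/top0.png"),(228,200,318,265),8.8,P,"pics/o_top2.png")
overlay("side",cv2.imread("pics/side0.png"),(205,165,325,250),6.6,P,"pics/o_side2.png")
E
```

```text
(no output)
```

View pics/o_top2.png

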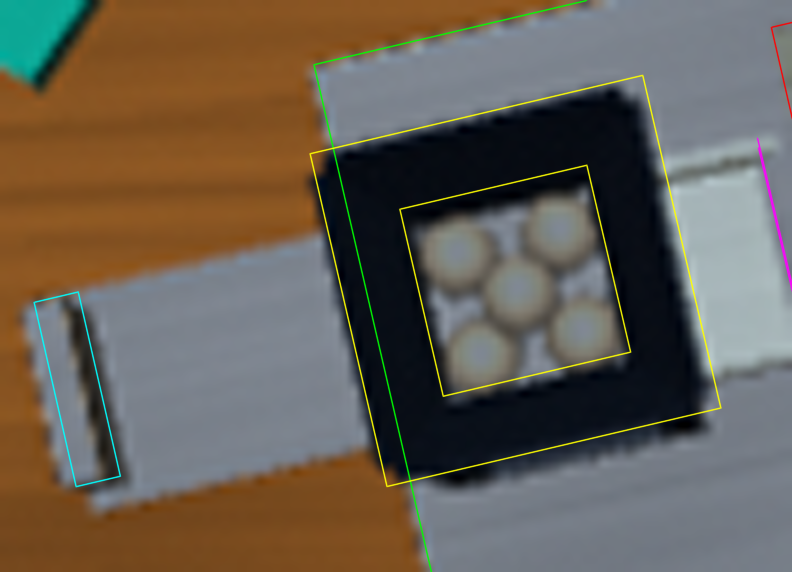

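View pics/o_side2.png

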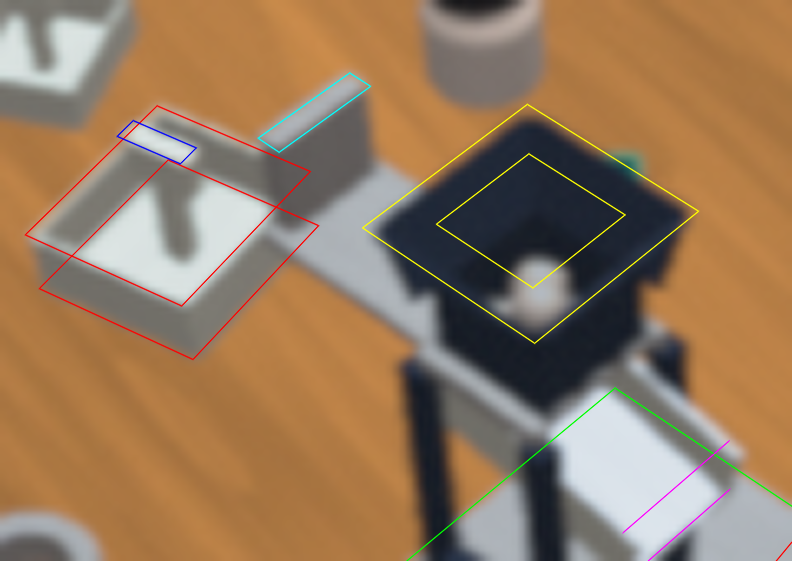

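The plate, rest and tray fit to about 1 px, and the fitted rest height of 18.6 mm and y of −53 mm agree with the given geometry. Next, a helper to work out the moves, then approach the tray.

```bash
cat > plan.py <<'E'
from h import *
d=np.load("fit.npz");p,q,tr=d["p"],d["q"],d["tr"]
def tool(yaw,tilt=0): # yaw = world heading of tool y (deg), tool down; tilt about the horizontal axis so tool y rises by tilt
    y=np.radians(yaw);t=np.radians(tilt);ux=np.array([np.cos(y),np.sin(y),0]);uz=np.array([0,0,1.])
    ty=ux*np.cos(t)+uz*np.sin(t);tz=ux*np.sin(t)-uz*np.cos(t);return np.c_[np.cross(ty,tz),ty,tz]
def rel(pos,R,s=None):
    s=s or env.observe();R0=Ro.from_quat(s["tool_rot"]).as_matrix()
    return np.degrees(Ro.from_matrix(R0.T@R).as_rotvec()).round(2),(R0.T@(np.array(pos)-s["tool_pos"])).round(4)
def show(pos,R,c=None): print("dr",*rel(pos,R),"dist",np.linalg.norm(rel(pos,R)[1]).round(3))
E
python3 - <<'E'
from plan import *
y=np.degrees(tr[2])+180;print(tr,y)
show([tr[0],tr[1],.2],tool(y))
show([tr[0],tr[1],.045],tool(y))
E
```

```text
[ 0.48876612  0.34689357 -2.74407007] 22.77636637713755
dr [-6.000e-02  4.000e-02  4.964e+01] [-0.3611 -0.1963  0.0309] dist 0.412
dr [-6.000e-02  4.000e-02  4.964e+01] [-0.3611 -0.1961  0.1859] dist 0.451
```

>>> {"op": "move_arm", "data": {"dr": [[0,0,5],[0,0,10],[0,0,15],[0,0,20],[0,0,25],[0,0,30],[0,0,35],[0,0,40],[0,0,45],[0,0,49.6],[0,0,49.6],[0,0,49.6]], "slide": [[-0.036,-0.02,0.0],[-0.072,-0.039,0.0],[-0.108,-0.059,0.0],[-0.144,-0.078,0.0],[-0.18,-0.098,0.01],[-0.217,-0.118,0.02],[-0.253,-0.137,0.03],[-0.289,-0.157,0.03],[-0.325,-0.177,0.03],[-0.361,-0.196,0.031],[-0.361,-0.196,0.031],[-0.361,-0.196,0.031]], "claw": [-1,-1,-1,-1,-1,-1,-1,-1,-1,-1,-1,-1]}}

```text
t: 1.6
tool_pos: [0.4888, 0.3473, 0.2003]
tool_rot: [0.554, 0.833, -0.0, -0.0]
ft_force: [-0.1, 0.9, -0.3]
opening: 0.998
```

```bash
python3 - <<'E'
from plan import *
s=env.observe();print(s["t"],s["tool_pos"],s["q"].round(2))
y=np.degrees(tr[2])+180
show([tr[0],tr[1],.045],tool(y))
cv2.imwrite("pics/top1.png",env.grab_frame("top")[:,:,::-1]);cv2.imwrite("pics/side1.png",env.grab_frame("side")[:,:,::-1])
P=[(np.array([s["tool_pos"]+np.array(v) for v in ([.01,0,0],[-.01,0,0],[0,0,0],[0,.01,0],[0,-.01,0])]),(0,0,255))]
from ov import overlay
overlay("top",cv2.imread("pics/top1.png"),(130,190,260,290),6,P,"pics/a.png");overlay("side",cv2.imread("pics/side1.png"),(180,110,310,220),5.4,P,"pics/b.png")
E
```

```text
1.6 [0.48879509 0.34729302 0.20025893] [-1.02  0.35  0.37  1.83 -0.15  0.99 -0.19]
dr [-0.01 -0.01  0.  ] [-4.000e-04 -1.000e-04  1.553e-01] dist 0.155
```

View pics/b.png

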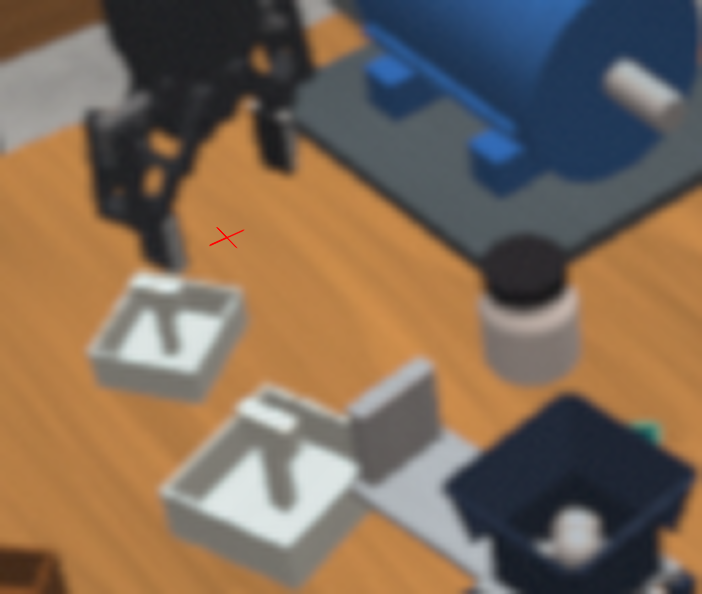

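The side view shows the open fingers (about (165,250) and (280,150) in the crop) straddling the predicted TCP cross, above the tray. I'll descend.

>>> {"op": "move_arm", "data": {"dr": [[0,0,0],[0,0,0],[0,0,0],[0,0,0],[0,0,0],[0,0,0],[0,0,0],[0,0,0],[0,0,0]], "slide": [[0,0,0.025],[0,0,0.05],[0,0,0.075],[0,0,0.1],[0,0,0.12],[0,0,0.135],[0,0,0.145],[0,0,0.154],[0,0,0.155]], "claw": [-1,-1,-1,-1,-1,-1,-1,-1,-1]}}

```text
t: 2.82
tool_pos: [0.4887, 0.3474, 0.0449]
tool_rot: [0.553, 0.833, -0.0, -0.0]
ft_force: [-0.0, -0.4, 0.4]
opening: 0.997
```

```bash
python3 - <<'E'
from plan import *
from ov import overlay,polys
s=env.observe()
cv2.imwrite("pics/top2.png",env.grab_frame("top")[:,:,::-1]);cv2.imwrite("pics/side2.png",env.grab_frame("side")[:,:,::-1])
a=cv2.imread("pics/top2.png")[210:290,140:230];b=cv2.imread("pics/side2.png")[150:230,180:280]
cv2.imwrite("pics/c.png",np.hstack([cv2.resize(a,(400,356)),cv2.resize(b,(400,356))]))
E
```

```text
(no output)
```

View pics/c.png

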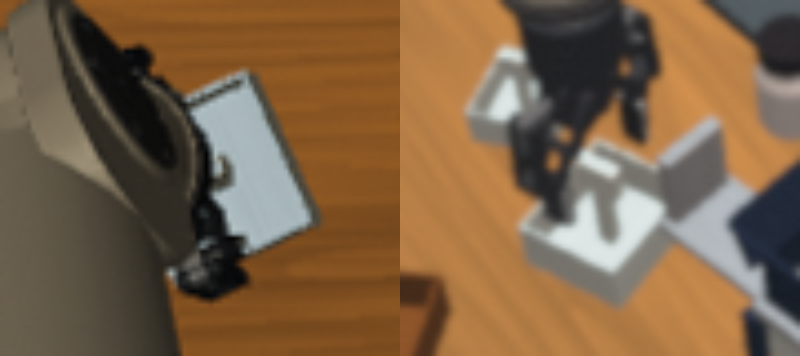

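The fingers straddle the bar clear of the tray rim, so I'll close.

>>> {"op": "move_arm", "data": {"dr": [[0,0,0],[0,0,0],[0,0,0],[0,0,0],[0,0,0],[0,0,0],[0,0,0],[0,0,0],[0,0,0],[0,0,0]], "slide": [[0,0,0],[0,0,0],[0,0,0],[0,0,0],[0,0,0],[0,0,0],[0,0,0],[0,0,0],[0,0,0],[0,0,0]], "claw": [-0.5,0,0.3,0.5,0.7,1,1,1,1,1]}}

```text
t: 4.18
tool_pos: [0.4888, 0.3476, 0.0454]
tool_rot: [0.553, 0.833, 0.0, -0.0]
ft_force: [-1.8, -0.7, 5.9]
opening: 0.132
```

>>> {"op": "move_arm", "data": {"dr": [[0,0,0],[0,0,0],[0,0,0],[0,0,0],[0,0,0],[0,0,0],[0,0,0]], "slide": [[0,0,-0.005],[0,0,-0.015],[0,0,-0.035],[0,0,-0.06],[0,0,-0.08],[0,0,-0.1],[0,0,-0.1]], "claw": [1,1,1,1,1,1,1]}}

```text
t: 5.05
tool_pos: [0.4896, 0.3482, 0.1478]
tool_rot: [0.553, 0.833, 0.002, 0.0]
ft_force: [-0.5, 0.6, -1.7]
opening: 0.128
```

```bash
python3 - <<'E'
from plan import *
s=env.observe();print(s["opening"],s["tool_pos"],s["q"].round(2))
cv2.imwrite("pics/side3.png",env.grab_frame("side")[:,:,::-1]);cv2.imwrite("pics/top3.png",env.grab_frame("top")[:,:,::-1])
b=cv2.imread("pics/side3.png")[90:240,160:360];cv2.imwrite("pics/d.png",cv2.resize(b,None,fx=4,fy=4,interpolation=2))
E
```

```text
0.12833253027661792 [0.48962889 0.34818039 0.14775297] [-1.    0.41  0.35  1.87 -0.18  0.89 -0.16]
```

View pics/d.png

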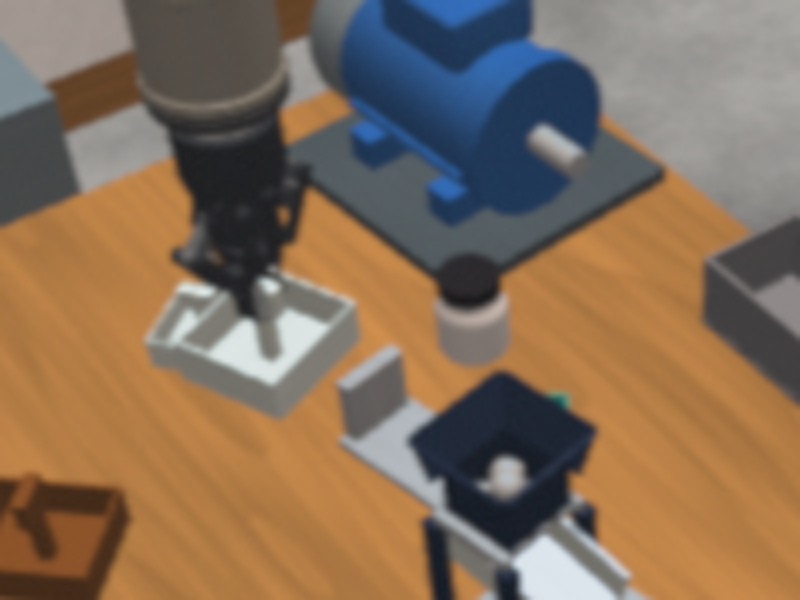

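```bash
cat >> plan.py <<'E'
def held(s,L,off=0,depth=.0454): # tray-frame points (mm): tray x=tool y, tray y=tool x, z=-tool z
    R=Ro.from_quat(s["tool_rot"]).as_matrix();L=np.atleast_2d(L)/1000.
    return s["tool_pos"]+ (np.c_[L[:,1]+off,L[:,0],depth-L[:,2]])@R.T
def hp(s,off=0):
    return [(held(s,[(-50,-45,z),(50,-45,z),(50,45,z),(-50,45,z),(-50,-45,z)],off),(0,0,255)) for z in(0,36)]
E
python3 - <<'E'
from plan import *
from ov import overlay
s=env.observe()
overlay("side",cv2.imread("pics/side3.png"),(190,150,260,205),10,hp(s),"pics/e.png")
overlay("top",cv2.imread("pics/top3.png"),(140,210,220,290),7,hp(s),"pics/f.png")
E
```

```text
(no output)
```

View pics/e.png

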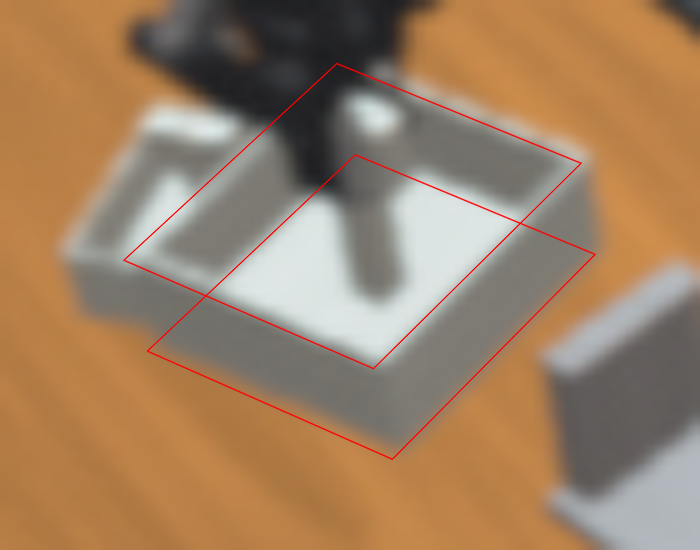

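View pics/f.png

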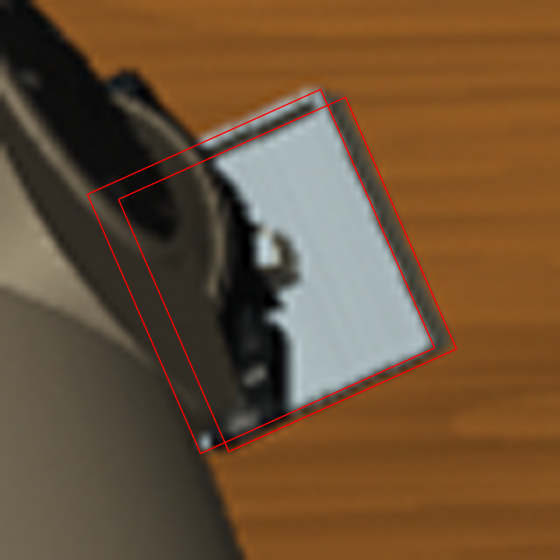

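The held tray matches its predicted outline to within 1–2 px, so the grasp is good. Next I'll carry it up and over the dispenser.

```bash
cat >> plan.py <<'E'
from ov import rest
TH=np.degrees(p[2])
RS=tool(TH,18)
def seat(x,y,z,yr=-.0542): # TCP world pos for tray origin at rest (x,y,z) m
    qq=[q[0],q[1],yr]; o=W(p,rest(qq,[x,y,z]))[0]; return o-RS[:,2]*.0454
E
python3 - <<'E'
from plan import *
s=env.observe();print(s["tool_pos"])
print("seat tcp",seat(.05,0,0),"hi",seat(.058,0,.04))
show([s["tool_pos"][0],s["tool_pos"][1],.33],tool(22.8))
h=seat(.058,0,.04);h[2]=.33
show(h,RS)
print(TH)
E
```

```text
[0.48871288 0.34758394 0.14562876]
seat tcp [ 0.53206851 -0.05704664  0.07724582] hi [ 0.52741596 -0.05801489  0.11776022]
dr [ 0.02 -0.02  0.02] [ 1.000e-04  1.000e-04 -1.844e-01] dist 0.184
dr [-17.92  -1.76  10.97] [-0.3888 -0.1216 -0.1846] dist 0.447
11.756068302672233
```

>>> {"op": "move_arm", "data": {"dr": [[0,0,0],[0,0,0],[0,0,0],[0,0,0],[0,0,0],[0,0,0],[0,0,0],[0,0,0]], "slide": [[0,0,-0.015],[0,0,-0.04],[0,0,-0.07],[0,0,-0.1],[0,0,-0.13],[0,0,-0.16],[0,0,-0.185],[0,0,-0.185]], "claw": [1,1,1,1,1,1,1,1]}}

```text
t: 6.15
tool_pos: [0.4894, 0.3477, 0.3323]
tool_rot: [0.553, 0.833, 0.001, 0.0]
ft_force: [0.0, -0.1, -2.4]
opening: 0.131
```

```bash
python3 - <<'E'
from plan import *
h=seat(.058,0,.04);h[2]=.33
show(h,RS)
E
```

```text
dr [-17.8   -1.81  10.94] [-0.3888 -0.1222  0.0016] dist 0.408
```

>>> {"op": "move_arm", "data": {"dr": [[0,0,1],[0,0,3],[0,0,5],[0,0,7],[-2,-0.2,9],[-5,-0.5,11],[-9,-0.9,11],[-13,-1.3,11],[-17,-1.7,11],[-17.8,-1.8,10.9],[-17.8,-1.8,10.9],[-17.8,-1.8,10.9]], "slide": [[-0.02,-0.006,0],[-0.06,-0.019,0],[-0.105,-0.033,0],[-0.15,-0.047,0],[-0.195,-0.061,0],[-0.24,-0.075,0],[-0.285,-0.09,0],[-0.325,-0.102,0],[-0.36,-0.113,0],[-0.38,-0.12,0.002],[-0.389,-0.122,0.002],[-0.389,-0.122,0.002]], "claw": [1,1,1,1,1,1,1,1,1,1,1,1]}}

```text
t: 7.65
tool_pos: [0.527, -0.0585, 0.3279]
tool_rot: [0.623, 0.767, 0.119, 0.098]
ft_force: [0.3, 0.4, -2.0]
opening: 0.13
```

```bash
python3 - <<'E'
from plan import *
s=env.observe();print(s["q"].round(2))
show(seat(.058,0,.03),RS)
E
```

```text
[-0.73 -0.13  0.71  2.04  0.03  0.89  0.18]
dr [-0.21  0.08  0.04] [ 0.0007 -0.0637  0.2102] dist 0.22
```

>>> {"op": "move_arm", "data": {"dr": [[-0.2,0,0],[-0.2,0,0],[-0.2,0,0],[-0.2,0,0],[-0.2,0,0],[-0.2,0,0],[-0.2,0,0],[-0.2,0,0],[-0.2,0,0],[-0.2,0,0]], "slide": [[0,-0.006,0.02],[0,-0.015,0.05],[0,-0.024,0.08],[0,-0.033,0.11],[0,-0.042,0.14],[0.001,-0.05,0.165],[0.001,-0.056,0.185],[0.001,-0.061,0.2],[0.001,-0.064,0.21],[0.001,-0.064,0.21]], "claw": [1,1,1,1,1,1,1,1,1,1]}}

```text
t: 8.9
tool_pos: [0.53, -0.0561, 0.1077]
tool_rot: [0.622, 0.767, 0.12, 0.099]
ft_force: [0.6, -0.9, -2.1]
opening: 0.129
```

```bash
python3 - <<'E'
from plan import *
from ov import overlay,polys
s=env.observe();print(s["tool_pos"],s["ft_force"]);show(seat(.058,0,.03),RS)
for n in("top","side"):cv2.imwrite(f"pics/{n}4.png",env.grab_frame(n)[:,:,::-1])
P=polys(p,q)[-1:]+[(a,(255,0,0)) for a,_ in hp(s)]
overlay("side",cv2.imread("pics/side4.png"),(260,180,380,310),4.6,P,"pics/g.png")
overlay("top",cv2.imread("pics/top4.png"),(280,180,385,285),5.6,P,"pics/h.png")
E
```

```text
[ 0.53000936 -0.05610773  0.10765862] [ 0.64647748 -0.87472725 -2.06341713]
dr [-0.09  0.03  0.14] [-0.0013  0.0003 -0.0005] dist 0.001
```

View pics/g.png

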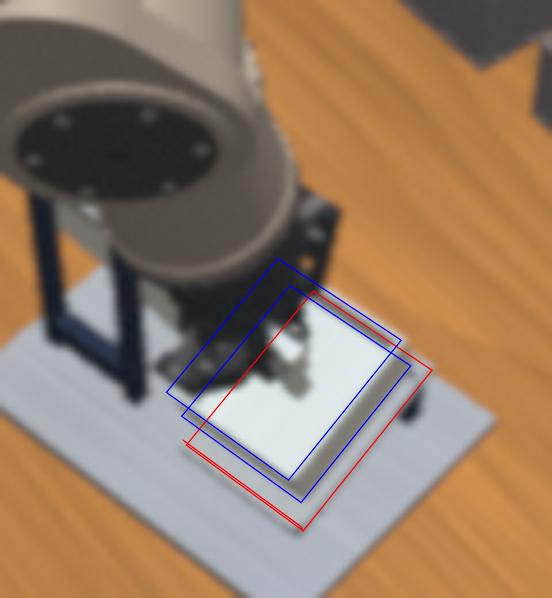

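View pics/h.png

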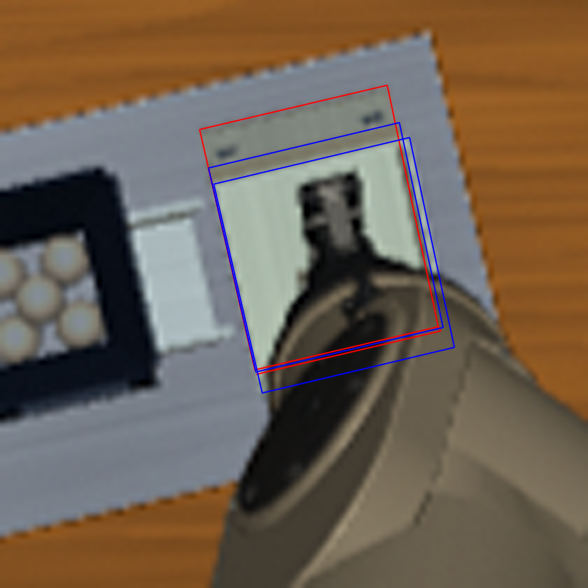

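The tray hovers about 30 mm over the rest, with its edges parallel to it (blue outline against red). I'll lower it toward the rest.

>>> {"op": "move_arm", "data": {"dr": [[0,0,0],[0,0,0],[0,0,0],[0,0,0],[0,0,0]], "slide": [[-0.001,0,0.006],[-0.001,0,0.013],[-0.001,0,0.019],[-0.001,0,0.024],[-0.001,0,0.024]], "claw": [1,1,1,1,1]}}

```text
t: 9.62
tool_pos: [0.5378, -0.0567, 0.086]
tool_rot: [0.623, 0.766, 0.122, 0.099]
ft_force: [-8.3, -1.6, 12.5]
opening: 0.13
```

```bash
cat > look.py <<'E'
from plan import *
from ov import overlay,polys
import sys
k=sys.argv[1];s=env.observe();print(s["t"],s["tool_pos"],s["ft_force"].round(1))
o=Ro.from_quat(s["tool_rot"]).as_matrix()@[0,0,.0454]+s["tool_pos"]
R=Ro.from_euler("z",p[2]).as_matrix().T@(o-[p[0],p[1],0]);print("tray origin in disp",R.round(4),"seat",rest(q,[.05,0,0]).round(4))
a=np.radians(18);dx=R-[q[0],0,q[1]];print("rest x,z",np.cos(a)*dx[0]+np.sin(a)*dx[2],-np.sin(a)*dx[0]+np.cos(a)*dx[2])
for n in("top","side"):cv2.imwrite(f"pics/{n}{k}.png",env.grab_frame(n)[:,:,::-1])
P=polys(p,q)[-1:]+[(a,(255,0,0)) for a,_ in hp(s)]
if len(sys.argv)>2:P=[]
overlay("side",cv2.imread(f"pics/side{k}.png"),(285,215,375,305),6.6,P,f"pics/g{k}.png")
overlay("top",cv2.imread(f"pics/top{k}.png"),(280,180,385,285),5.6,P,f"pics/h{k}.png")
E
python3 look.py 5
```

```text
9.625 [ 0.53779649 -0.05667681  0.08601194] [-8.3 -1.6 12.5]
tray origin in disp [ 0.008  -0.055   0.0428] seat [ 0.0023 -0.0534  0.0341]
rest x,z 0.058163394680570385 0.0065809061293456185
```

View pics/g5.png

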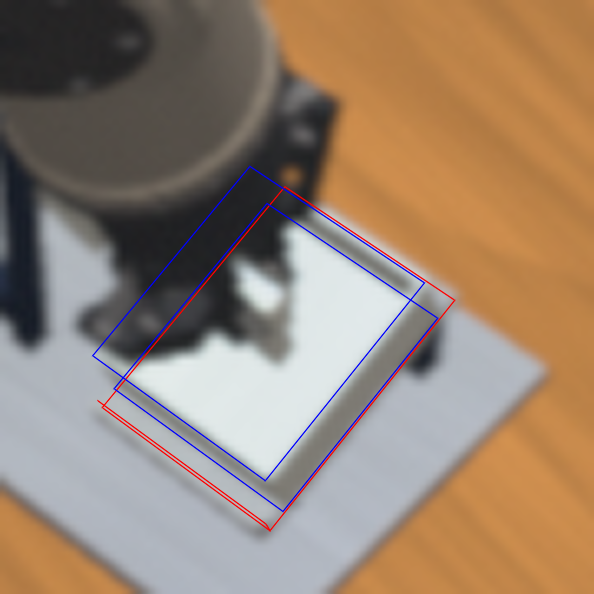

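View pics/h5.png

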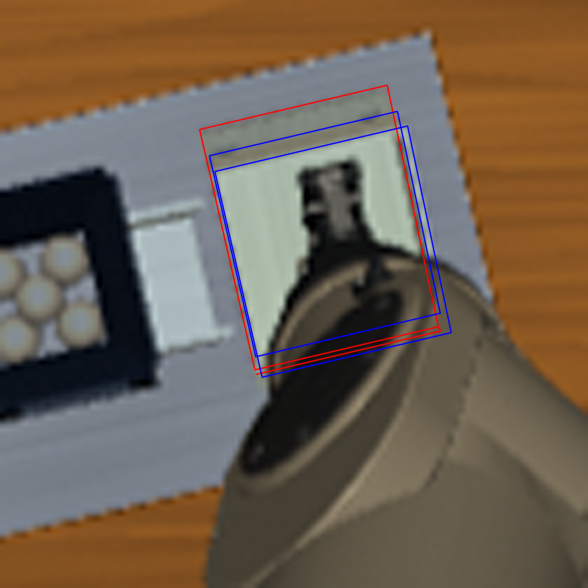

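Contact has come early, at about 16 N, with the tray nominally 6.6 mm above the fitted surface. Either my rest height is off, or the tray is touching the dark spots near the top of the rest. I'll ease up 4 mm, move 4 mm down-slope, and feel for the surface again.

>>> {"op": "move_arm", "data": {"dr": [[0,0,0],[0,0,0],[0,0,0],[0,0,0]], "slide": [[0,0,-0.004],[0,-0.004,-0.004],[0,-0.004,-0.004],[0,-0.004,-0.004]], "claw": [1,1,1,1]}}

```text
t: 10.22
tool_pos: [0.533, -0.0574, 0.0885]
tool_rot: [0.623, 0.767, 0.121, 0.1]
ft_force: [-0.6, 0.1, -1.9]
opening: 0.131
```

>>> {"op": "move_arm", "data": {"dr": [[0,0,0],[0,0,0],[0,0,0]], "slide": [[0,0,0.001],[0,0,0.002],[0,0,0.002]], "claw": [1,1,1]}}

```text
t: 10.6
tool_pos: [0.5336, -0.0574, 0.0865]
tool_rot: [0.623, 0.767, 0.121, 0.1]
ft_force: [-0.1, 0.7, -1.8]
opening: 0.13
```

>>> {"op": "move_arm", "data": {"dr": [[0,0,0],[0,0,0]], "slide": [[0,0,0.001],[0,0,0.001]], "claw": [1,1]}}

```text
t: 10.85
tool_pos: [0.534, -0.0573, 0.0856]
tool_rot: [0.623, 0.767, 0.121, 0.1]
ft_force: [0.6, 0.1, -2.2]
opening: 0.131
```

```bash
python3 look.py 6 n; python3 -c "
from bench import env;print(env.observe()['moment'])"
```

```text
10.85 [ 0.53396541 -0.05727411  0.08564922] [ 0.6  0.1 -2.2]
tray origin in disp [ 0.0041 -0.0549  0.0425] seat [ 0.0023 -0.0534  0.0341]
rest x,z 0.05436451377354426 0.007432597992369143
[-0.1095264   0.5052944  -0.05885994]
```

View pics/g6.png

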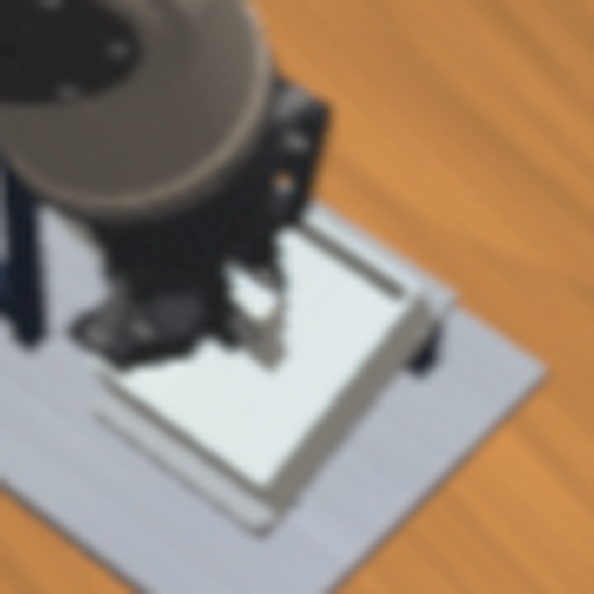

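View pics/h6.png

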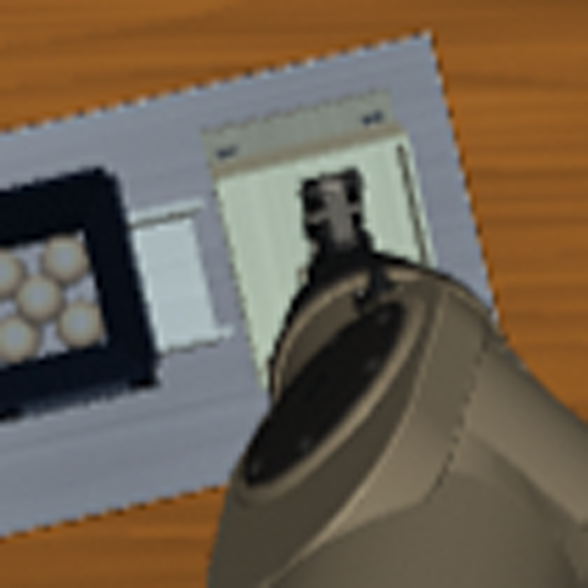

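>>> {"op": "move_arm", "data": {"dr": [[0,0,0],[0,0,0]], "slide": [[0,0,0.001],[0,0,0.001]], "claw": [1,1]}}

```text
t: 11.2
tool_pos: [0.5343, -0.0572, 0.0847]
tool_rot: [0.623, 0.767, 0.121, 0.1]
ft_force: [-0.3, 0.1, -1.5]
opening: 0.128
```

>>> {"op": "move_arm", "data": {"dr": [[0,0,0],[0,0,0]], "slide": [[0,0,0.001],[0,0,0.001]], "claw": [1,1]}}

```text
t: 11.45
tool_pos: [0.5344, -0.0571, 0.0846]
tool_rot: [0.623, 0.766, 0.122, 0.099]
ft_force: [-18.0, 2.3, 34.1]
opening: 0.131
```

```bash
python3 - <<'E'
import cv2
a=cv2.imread("pics/top6.png")[193:263,308:368]
cv2.imwrite("pics/i.png",cv2.resize(a,None,fx=8.5,fy=8.5,interpolation=2))
E
```

```text
(no output)
```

View pics/i.png

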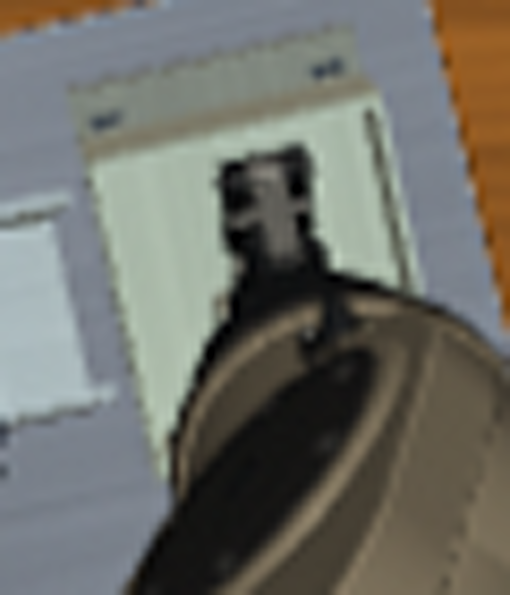

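>>> {"op": "move_arm", "data": {"dr": [[0,0,0],[0,0,0]], "slide": [[0,0,-0.0012],[0,0,-0.0012]], "claw": [1,1]}}

```text
t: 11.7
tool_pos: [0.5342, -0.0572, 0.085]
tool_rot: [0.623, 0.767, 0.121, 0.1]
ft_force: [-0.1, -0.6, -2.2]
opening: 0.127
```

>>> {"op": "move_arm", "data": {"dr": [[0,0,0],[0,0,0],[0,0,0]], "slide": [[0,-0.001,0],[0,-0.002,0],[0,-0.002,0]], "claw": [1,1,1]}}

```text
t: 12.08
tool_pos: [0.5322, -0.0577, 0.0842]
tool_rot: [0.623, 0.767, 0.121, 0.1]
ft_force: [-0.6, 0.0, -3.3]
opening: 0.132
```

```bash
python3 look.py 7 n
```

```text
12.075 [ 0.5322212 -0.0576686  0.0842131] [-0.6  0.  -3.3]
tray origin in disp [ 0.0023 -0.0549  0.041 ] seat [ 0.0023 -0.0534  0.0341]
rest x,z 0.052214045446766534 0.0066192849440248665
```

View pics/g7.png

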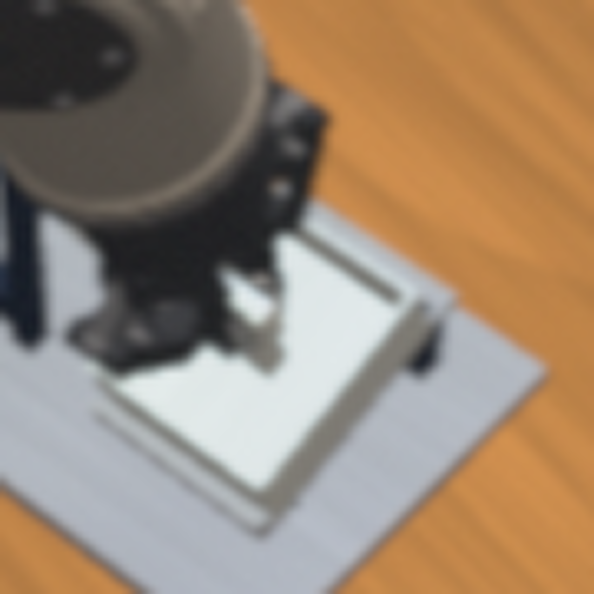

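>>> {"op": "move_arm", "data": {"dr": [[0,0,0],[0,0,0],[0,0,0]], "slide": [[0,-0.001,0],[0,-0.0015,0],[0,-0.0015,0]], "claw": [1,1,1]}}

```text
t: 12.55
tool_pos: [0.5309, -0.0579, 0.0838]
tool_rot: [0.623, 0.767, 0.121, 0.1]
ft_force: [2.0, 0.3, -2.5]
opening: 0.129
```

>>> {"op": "move_arm", "data": {"dr": [[0,0,0],[0,0,0],[0,0,0]], "slide": [[0,-0.0005,0],[0,-0.001,0],[0,-0.001,0]], "claw": [1,1,1]}}

```text
t: 12.92
tool_pos: [0.53, -0.0581, 0.0835]
tool_rot: [0.623, 0.767, 0.121, 0.1]
ft_force: [-0.5, -0.1, -2.3]
opening: 0.132
```

>>> {"op": "move_arm", "data": {"dr": [[0,0,0],[0,0,0],[0,0,0]], "slide": [[0,-0.0005,0],[0,-0.001,0],[0,-0.001,0]], "claw": [1,1,1]}}

```text
t: 13.3
tool_pos: [0.5295, -0.0583, 0.0835]
tool_rot: [0.623, 0.767, 0.122, 0.1]
ft_force: [3.1, 0.3, -0.4]
opening: 0.131
```

>>> {"op": "move_arm", "data": {"dr": [[0,0,0],[0,0,0]], "slide": [[0,-0.0006,0.0],[0,-0.0006,0.0]], "claw": [1,1]}}

```text
t: 13.55
tool_pos: [0.5294, -0.0584, 0.0835]
tool_rot: [0.623, 0.766, 0.122, 0.1]
ft_force: [5.2, 1.4, 1.0]
opening: 0.13
```

```bash
python3 look.py 8 n
```

```text
13.55 [ 0.52936941 -0.05842861  0.08354269] [5.2 1.4 1. ]
tray origin in disp [-0.0005 -0.0551  0.0404] seat [ 0.0023 -0.0534  0.0341]
rest x,z 0.04928087393004649 0.0068924688563063545
```

View pics/g8.png

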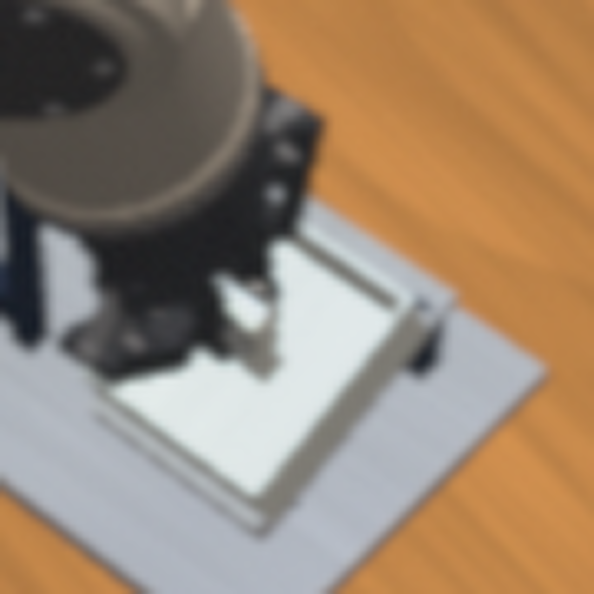

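View pics/h8.png

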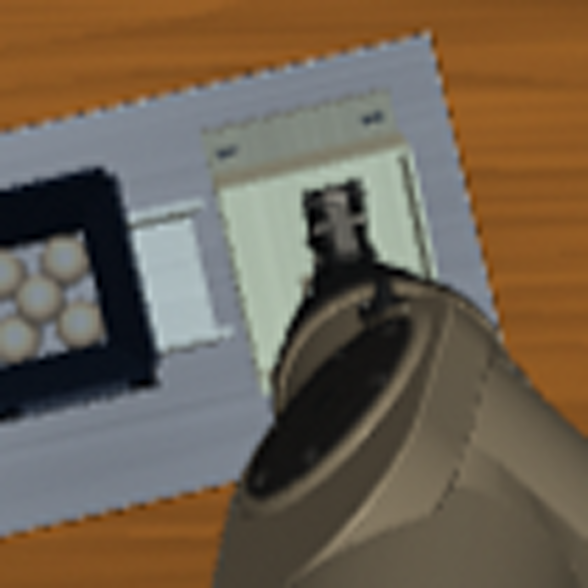

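The tray is now against the ledge: the force rises with no further motion, and its origin in the dispenser frame is (−0.5, −55.1, 40.4) mm, close to nominal. I'll press very lightly, then open.

>>> {"op": "move_arm", "data": {"dr": [[0,0,0],[0,0,0]], "slide": [[0,0,0.0004],[0,0,0.0004]], "claw": [1,1]}}

```text
t: 13.9
tool_pos: [0.5296, -0.0583, 0.0833]
tool_rot: [0.623, 0.766, 0.122, 0.1]
ft_force: [3.9, 1.9, 6.8]
opening: 0.132
```

>>> {"op": "move_arm", "data": {"dr": [[0,0,0],[0,0,0],[0,0,0],[0,0,0],[0,0,0],[0,0,0]], "slide": [[0,0,0],[0,0,0],[0,0,0],[0,0,0],[0,0,0],[0,0,0]], "claw": [0.6,0.4,0.2,0,-0.2,-0.2]}}

```text
t: 14.65
tool_pos: [0.5286, -0.0584, 0.0827]
tool_rot: [0.623, 0.767, 0.121, 0.1]
ft_force: [0.9, -0.7, -0.4]
opening: 0.601
```

```bash
python3 look.py 9 n
```

```text
14.65 [ 0.52864288 -0.05836306  0.08265995] [ 0.9 -0.7 -0.4]
tray origin in disp [-0.0013 -0.0548  0.0395] seat [ 0.0023 -0.0534  0.0341]
rest x,z 0.04827504359679122 0.006268454348930523
```

View pics/g9.png

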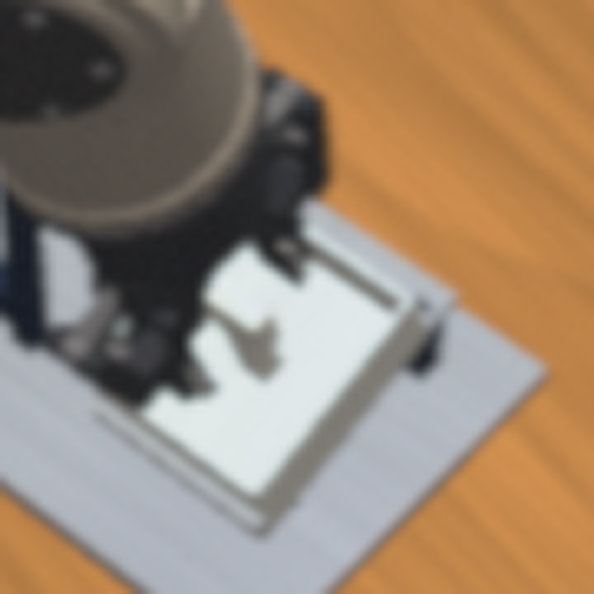

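The tray stayed put when released. I'll retreat along the slope normal.

>>> {"op": "move_arm", "data": {"dr": [[0,0,0],[0,0,0],[0,0,0],[0,0,0],[0,0,0],[0,0,0],[0,0,0],[0,0,0],[0,0,0]], "slide": [[0,0,-0.008],[0,0,-0.025],[0,0,-0.05],[0,0,-0.08],[0,0,-0.11],[0,0,-0.14],[0,0.01,-0.17],[0,0.03,-0.21],[0,0.04,-0.23]], "claw": [-0.2,-0.2,-0.2,-0.2,-0.2,-0.2,-0.2,-0.2,-0.2]}}

```text
t: 15.88
tool_pos: [0.4965, -0.0654, 0.3163]
tool_rot: [0.623, 0.766, 0.123, 0.1]
ft_force: [0.1, -0.0, -1.1]
opening: 0.597
```

```bash
python3 - <<'E'
from plan import *
from ov import overlay,polys
s=env.observe();print(s["tool_pos"],s["q"].round(2))
for n in("top","side"):cv2.imwrite(f"pics/{n}10.png",env.grab_frame(n)[:,:,::-1])
# refit p using previous: rest origin nominal
q2=[-.0475,.0252,-.055]
P=polys(p,q2,0);P=P[:1]+P[3:]
m=lambda L:W(p,np.array([rest(q2,np.array(l)/1000) for l in L]))
P+=[(m([(0,-45,z),(100,-45,z),(100,45,z),(0,45,z),(0,-45,z)]),(255,0,0)) for z in(0,36)]
overlay("side",cv2.imread("pics/side10.png"),(220,165,380,315),3.9,P,"pics/j.png")
overlay("top",cv2.imread("pics/top10.png"),(225,180,385,285),4.9,P,"pics/k.png")
E
```

```text
[ 0.49645991 -0.06535929  0.31629179] [-0.79 -0.22  0.74  2.11  0.13  0.88  0.1 ]
```

View pics/j.png

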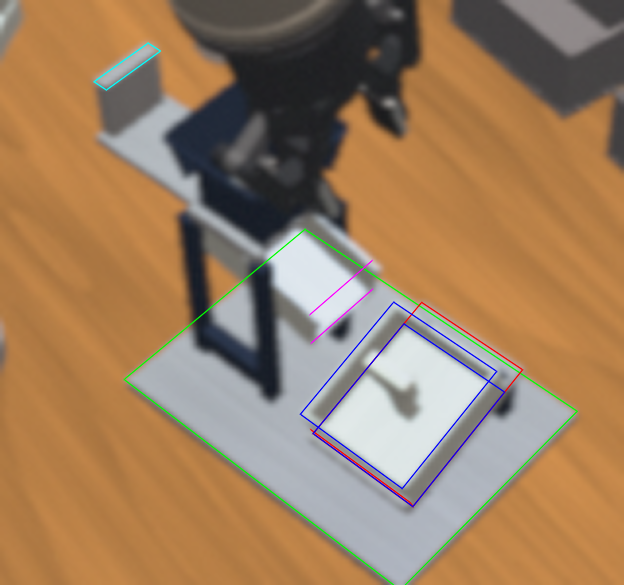

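View pics/k.png

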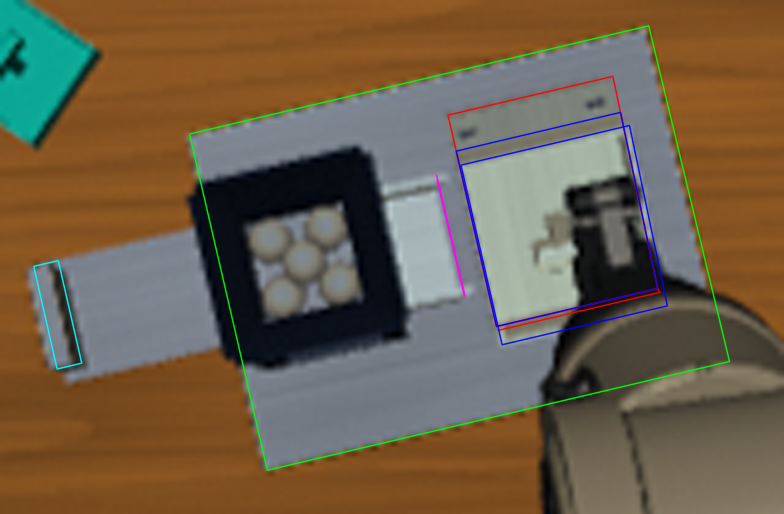

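The tray sits squarely on the rest (blue model outline matches in both views) and the dispenser hasn't moved. Next is the gate handle.

```bash
python3 - <<'E'
from plan import *
G=W(p,[-.001,.200,.30])[0];print(G)
show(G,tool(TH+90));show(G,tool(TH-90))
E
```

```text
[0.49081489 0.1940144  0.3       ]
dr [ 14.32  14.39 -89.15] [0.2551 0.0394 0.03  ] dist 0.26
dr [ 14.39 -14.32  89.19] [0.2551 0.0394 0.03  ] dist 0.26
```

>>> {"op": "move_arm", "data": {"dr": [[1.4,1.4,-9],[2.9,2.9,-18],[4.3,4.3,-27],[5.7,5.8,-36],[7.2,7.2,-45],[8.6,8.6,-54],[10,10.1,-62],[11.5,11.5,-71],[12.9,13,-80],[14.3,14.4,-89.2],[14.3,14.4,-89.2],[14.3,14.4,-89.2]], "slide": [[0.0,0,0],[0.02,0.004,0.003],[0.05,0.008,0.006],[0.08,0.012,0.009],[0.11,0.017,0.012],[0.14,0.022,0.016],[0.17,0.026,0.02],[0.2,0.031,0.023],[0.23,0.036,0.027],[0.25,0.039,0.03],[0.255,0.039,0.03],[0.255,0.039,0.03]], "claw": [-0.2,-0.2,-0.2,-0.2,-0.2,-0.2,-0.2,-0.2,-0.2,-0.2,-0.2,-0.2]}}

```text
t: 17.48
tool_pos: [0.489, 0.1934, 0.2966]
tool_rot: [-0.102, 0.995, -0.001, -0.002]
ft_force: [-0.3, -0.7, 0.1]
opening: 0.603
```

```bash
python3 - <<'E'
from plan import *
from ov import overlay,polys
s=env.observe();print(s["q"].round(2))
G=W(p,[-.001,.200,.178])[0]
show(G,tool(TH+90))
for n in("top","side"):cv2.imwrite(f"pics/{n}11.png",env.grab_frame(n)[:,:,::-1])
P=polys(p,q,0)[5:6]+polys(p,q,3)[5:6]
T=s["tool_pos"];P+=[(np.array([T,T-[0,0,T[2]-.209]]),(0,0,255))]
overlay("side",cv2.imread("pics/side11.png"),(200,120,360,250),4.5,P,"pics/l.png")
overlay("top",cv2.imread("pics/top11.png"),(205,190,325,280),6,P,"pics/m.png")
E
```

```text
[-1.19  0.14  0.78  1.89 -0.11  1.16  1.4 ]
dr [-0.06 -0.23 -0.07] [-0.0024  0.0004  0.1186] dist 0.119
```

View pics/l.png

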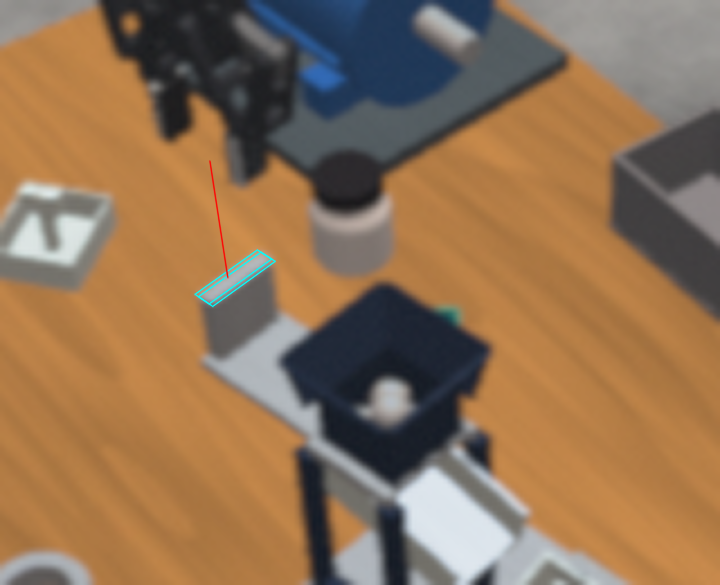

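View pics/m.png

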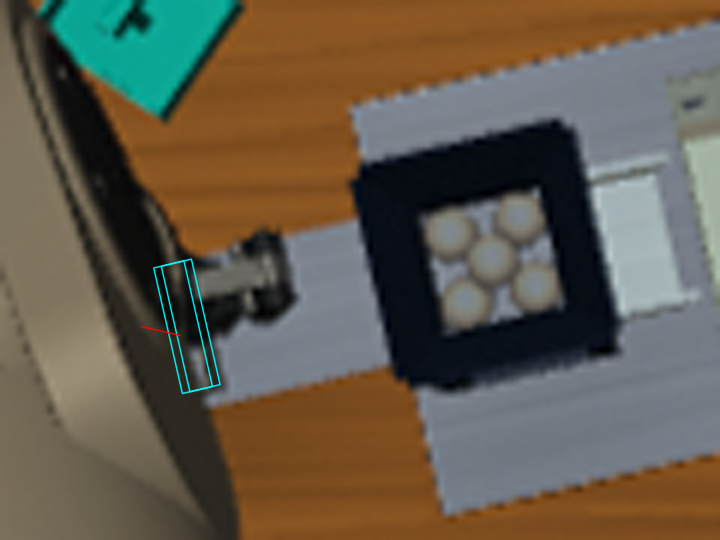

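The TCP axis falls on the handle's top face in both views. Descending.

>>> {"op": "move_arm", "data": {"dr": [[0,-0.2,0],[0,-0.2,0],[0,-0.2,0],[0,-0.2,0],[0,-0.2,0],[0,-0.2,0],[0,-0.2,0]], "slide": [[-0.002,0,0.02],[-0.002,0,0.045],[-0.002,0,0.07],[-0.002,0,0.09],[-0.002,0,0.105],[-0.002,0,0.118],[-0.002,0,0.118]], "claw": [-0.2,-0.2,-0.2,-0.2,-0.2,-0.2,-0.2]}}

```text
t: 18.45
tool_pos: [0.4905, 0.1941, 0.1784]
tool_rot: [-0.103, 0.995, -0.001, -0.001]
ft_force: [-0.1, -0.1, 1.1]
opening: 0.599
```

```bash
python3 - <<'E'
from plan import *
for n in("top","side"):cv2.imwrite(f"pics/{n}12.png",env.grab_frame(n)[:,:,::-1])
b=cv2.imread("pics/side12.png")[150:250,200:300];cv2.imwrite("pics/n.png",cv2.resize(b,None,fx=5.5,fy=5.5,interpolation=2))
E
```

```text
(no output)
```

View pics/n.png

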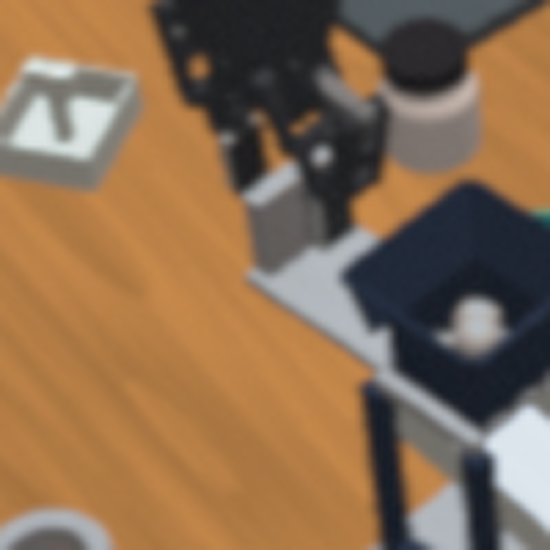

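The fingers straddle the handle. Closing gently.

>>> {"op": "move_arm", "data": {"dr": [[0,0,0],[0,0,0],[0,0,0],[0,0,0],[0,0,0],[0,0,0],[0,0,0]], "slide": [[0,0,0],[0,0,0],[0,0,0],[0,0,0],[0,0,0],[0,0,0],[0,0,0]], "claw": [0.2,0.4,0.6,0.7,0.8,1,1]}}

```text
t: 19.42
tool_pos: [0.4908, 0.1943, 0.1792]
tool_rot: [-0.103, 0.995, -0.0, -0.0]
ft_force: [-2.1, -3.0, 6.3]
opening: 0.131
```

```bash
python3 - <<'E'
from plan import *
s=env.observe();R=Ro.from_euler("z",p[2]).as_matrix().T
print((R@(s["tool_pos"]-[p[0],p[1],0])).round(4),(R@s["ft_force"]).round(1))
R0=Ro.from_quat(s["tool_rot"]).as_matrix();u=W([0,0,p[2]],[0,1,0])[0];print("disp y in tool",(R0.T@u).round(4))
E
```

```text
[-0.0009  0.2003  0.1792] [-2.7 -2.5  6.3]
disp y in tool [-1.4e-03  1.0e+00 -4.0e-04]
```

>>> {"op": "move_arm", "data": {"dr": [[0,0,0],[0,0,0],[0,0,0],[0,0,0],[0,0,0],[0,0,0],[0,0,0]], "slide": [[0,0.004,0],[0,0.014,0],[0,0.026,0],[0,0.038,0],[0,0.048,0],[0,0.053,0],[0,0.054,0]], "claw": [1,1,1,1,1,1,1]}}

```text
t: 20.3
tool_pos: [0.4799, 0.2475, 0.1792]
tool_rot: [-0.103, 0.995, -0.0, 0.0]
ft_force: [-0.1, -3.9, 5.2]
opening: 0.131
```

```bash
cat > lg.py <<'E'
from plan import *
import sys
k=sys.argv[1];s=env.observe();R=Ro.from_euler("z",p[2]).as_matrix().T
print(s["t"],(R@(s["tool_pos"]-[p[0],p[1],0])).round(4),(R@s["ft_force"]).round(1))
im=env.grab_frame("top")[:,:,::-1];cv2.imwrite(f"pics/top{k}.png",im)
cv2.imwrite(f"pics/t{k}.png",cv2.resize(im[180:285,205:385],None,fx=4.4,fy=4.4,interpolation=2))
E
python3 lg.py 13
```

```text
20.3 [-0.0008  0.2546  0.1792] [-0.9 -3.8  5.2]
```

View pics/t13.png

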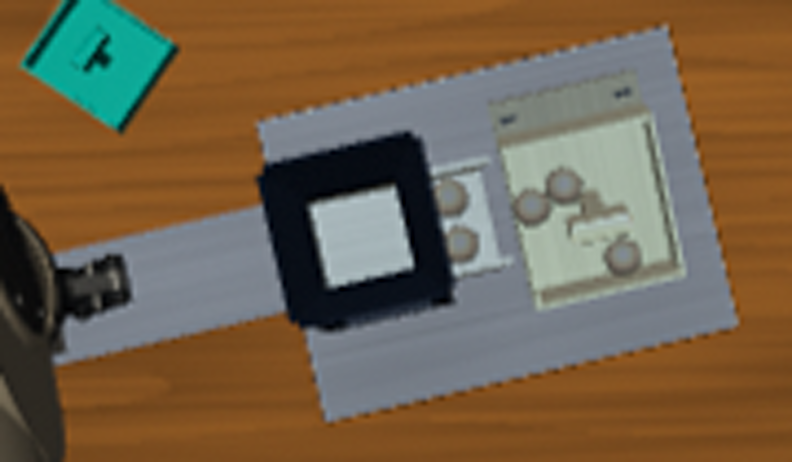

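Three balls are in the tray, at about (531,205), (563,184) and (623,254) in the crop, and two are still running down the chute. I'll pull the last few mm slowly while they finish.

>>> {"op": "move_arm", "data": {"dr": [[0,0,0],[0,0,0],[0,0,0],[0,0,0]], "slide": [[0,0.001,0],[0,0.002,0],[0,0.003,0],[0,0.003,0]], "claw": [1,1,1,1]}}

```text
t: 20.85
tool_pos: [0.4793, 0.2502, 0.1792]
tool_rot: [-0.103, 0.995, -0.0, 0.0]
ft_force: [-0.4, -1.8, 5.1]
opening: 0.127
```

>>> {"op": "move_arm", "data": {"dr": [[0,0,0],[0,0,0],[0,0,0],[0,0,0],[0,0,0],[0,0,0]], "slide": [[0,0.001,0],[0,0.001,0],[0,0.001,0],[0,0.001,0],[0,0.001,0],[0,0.001,0]], "claw": [1,1,1,1,1,1]}}

```text
t: 21.6
tool_pos: [0.4791, 0.2512, 0.1792]
tool_rot: [-0.103, 0.995, -0.0, 0.0]
ft_force: [-0.1, -1.8, 5.1]
opening: 0.134
```

```bash
python3 lg.py 14
```

```text
21.6 [-0.0008  0.2583  0.1792] [-0.5 -1.8  5.1]
```

View pics/t14.png

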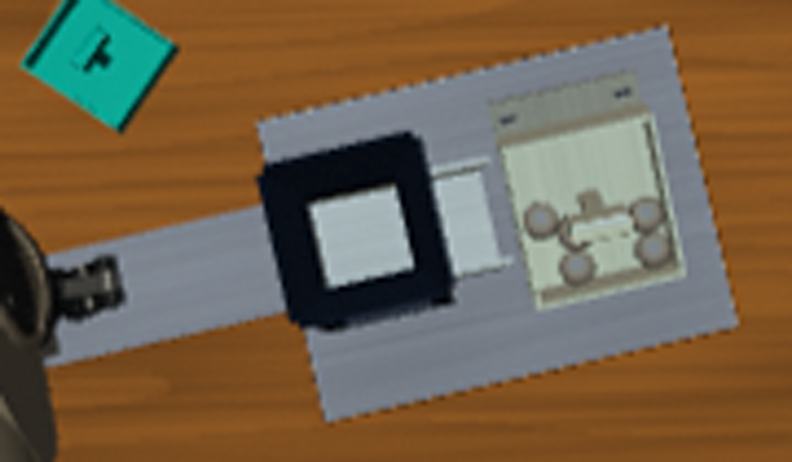

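```bash
python3 - <<'E'
from plan import *
b=env.grab_frame("side")[:,:,::-1];cv2.imwrite("pics/side14.png",b)
a=cv2.imread("pics/top14.png")
A=cv2.resize(a[195:255,310:370],(400,400),interpolation=2);B=cv2.resize(b[225:305,290:370],(400,400),interpolation=2)
cv2.imwrite("pics/u14.png",np.hstack([A,B]))
E
```

```text
(no output)
```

View pics/u14.png

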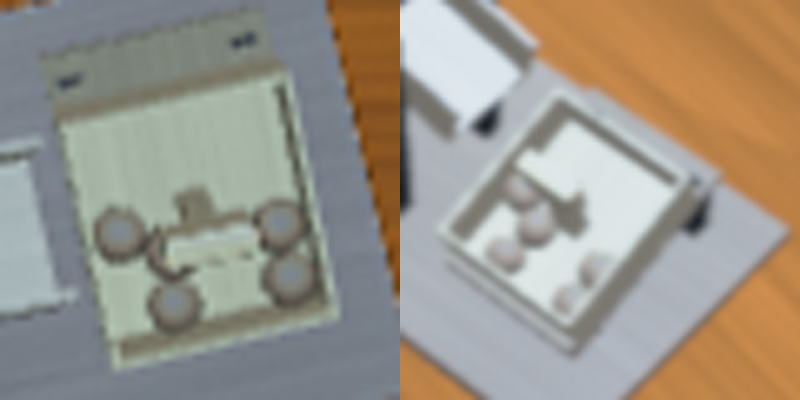

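All five balls are in the tray; the side view shows five, one of them partly under the bar. Now I'll push the gate shut, slowly near the end.

>>> {"op": "move_arm", "data": {"dr": [[0,0,0],[0,0,0],[0,0,0],[0,0,0],[0,0,0],[0,0,0],[0,0,0],[0,0,0],[0,0,0]], "slide": [[0,-0.004,0],[0,-0.012,0],[0,-0.022,0],[0,-0.032,0],[0,-0.042,0],[0,-0.05,0],[0,-0.054,0],[0,-0.056,0],[0,-0.056,0]], "claw": [1,1,1,1,1,1,1,1,1]}}

```text
t: 22.82
tool_pos: [0.4904, 0.1964, 0.1792]
tool_rot: [-0.103, 0.995, -0.0, -0.0]
ft_force: [-1.7, 0.1, 7.7]
opening: 0.129
```

>>> {"op": "move_arm", "data": {"dr": [[0,0,0],[0,0,0],[0,0,0]], "slide": [[0,-0.001,0],[0,-0.002,0],[0,-0.002,0]], "claw": [1,1,1]}}

```text
t: 23.2
tool_pos: [0.4908, 0.1948, 0.1792]
tool_rot: [-0.103, 0.995, 0.0, -0.0]
ft_force: [-1.9, 2.1, 7.7]
opening: 0.132
```

```bash
python3 lg.py 15
```

```text
23.2 [-0.0009  0.2008  0.1792] [-1.5  2.4  7.7]
```

>>> {"op": "move_arm", "data": {"dr": [[0,0,0],[0,0,0],[0,0,0]], "slide": [[0,-0.001,0],[0,-0.002,0],[0,-0.002,0]], "claw": [1,1,1]}}

```text
t: 23.62
tool_pos: [0.4911, 0.1928, 0.1792]
tool_rot: [-0.103, 0.995, 0.0, -0.0]
ft_force: [-2.9, 1.7, 6.2]
opening: 0.133
```

>>> {"op": "move_arm", "data": {"dr": [[0,0,0],[0,0,0]], "slide": [[0,-0.001,0],[0,-0.001,0]], "claw": [1,1]}}

```text
t: 23.88
tool_pos: [0.4914, 0.1918, 0.1792]
tool_rot: [-0.103, 0.995, 0.0, -0.0]
ft_force: [-2.2, 1.8, 7.0]
opening: 0.133
```

>>> {"op": "move_arm", "data": {"dr": [[0,0,0],[0,0,0]], "slide": [[0,-0.001,0],[0,-0.001,0]], "claw": [1,1]}}

```text
t: 24.12
tool_pos: [0.4915, 0.1909, 0.1792]
tool_rot: [-0.103, 0.995, 0.0, -0.0]
ft_force: [-1.2, 1.5, 7.4]
opening: 0.133
```

```bash
python3 lg.py 16
```

```text
24.125 [-0.0009  0.1968  0.1792] [-0.8  1.7  7.4]
```

>>> {"op": "move_arm", "data": {"dr": [[0,0,0],[0,0,0]], "slide": [[0,-0.0007,0],[0,-0.0007,0]], "claw": [1,1]}}

```text
t: 24.42
tool_pos: [0.4916, 0.1904, 0.1792]
tool_rot: [-0.103, 0.995, 0.0, -0.0]
ft_force: [-3.8, 3.9, 6.4]
opening: 0.135
```

>>> {"op": "move_arm", "data": {"dr": [[0,0,0],[0,0,0]], "slide": [[0,-0.0006,0],[0,-0.0006,0]], "claw": [1,1]}}

```text
t: 24.68
tool_pos: [0.4916, 0.1904, 0.1792]
tool_rot: [-0.104, 0.995, 0.0, -0.0]
ft_force: [-3.7, 6.3, 6.9]
opening: 0.131
```

>>> {"op": "move_arm", "data": {"dr": [[0,0,0],[0,0,0]], "slide": [[0,-0.0006,0],[0,-0.0006,0]], "claw": [1,1]}}

```text
t: 24.92
tool_pos: [0.4916, 0.1904, 0.1792]
tool_rot: [-0.104, 0.995, 0.001, -0.0]
ft_force: [-3.3, 9.0, 6.6]
opening: 0.127
```

The gate is on its stop: the position holds while the force climbs to 9 N, well under 30 N. Release and retreat.

>>> {"op": "move_arm", "data": {"dr": [[0,0,0],[0,0,0],[0,0,0],[0,0,0],[0,0,0],[0,0,0]], "slide": [[0,0,0],[0,0,0],[0,0,0],[0,0,0],[0,0,0],[0,0,0]], "claw": [0.6,0.4,0.2,0,-0.2,-0.2]}}

```text
t: 25.68
tool_pos: [0.4919, 0.1887, 0.1789]
tool_rot: [-0.103, 0.995, -0.0, -0.0]
ft_force: [0.5, -1.3, -0.0]
opening: 0.598
```

>>> {"op": "move_arm", "data": {"dr": [[0,0,0],[0,0,0],[0,0,0],[0,0,0],[0,0,0],[0,0,0],[0,0,0],[0,0,0],[0,0,0]], "slide": [[0,0,-0.01],[0,0,-0.03],[0,0,-0.06],[0,0,-0.09],[0,0,-0.12],[0,0.04,-0.13],[0,0.09,-0.13],[0,0.14,-0.13],[0,0.16,-0.13]], "claw": [-0.2,-0.2,-0.2,-0.2,-0.2,-0.2,-0.2,-0.2,-0.2]}}

```text
t: 26.8
tool_pos: [0.4579, 0.3482, 0.3092]
tool_rot: [-0.105, 0.994, -0.0, -0.0]
ft_force: [-0.3, -0.5, 0.0]
opening: 0.597
```

```bash
python3 lg.py 17; python3 - <<'E'
from plan import *
from ov import overlay,polys
b=env.grab_frame("side")[:,:,::-1];cv2.imwrite("pics/side17.png",b)
q2=[-.0475,.0252,-.055];P=polys(p,q2)[:1]+polys(p,q2)[5:6]
overlay("side",b,(205,160,375,320),3.7,P,"pics/s17.png");overlay("top",cv2.imread("pics/top17.png"),(225,180,385,285),4.9,P,"pics/t17b.png")
E
```

```text
26.8 [-0.0018  0.3577  0.3092] [-0.4 -0.4  0. ]
```

View pics/s17.png

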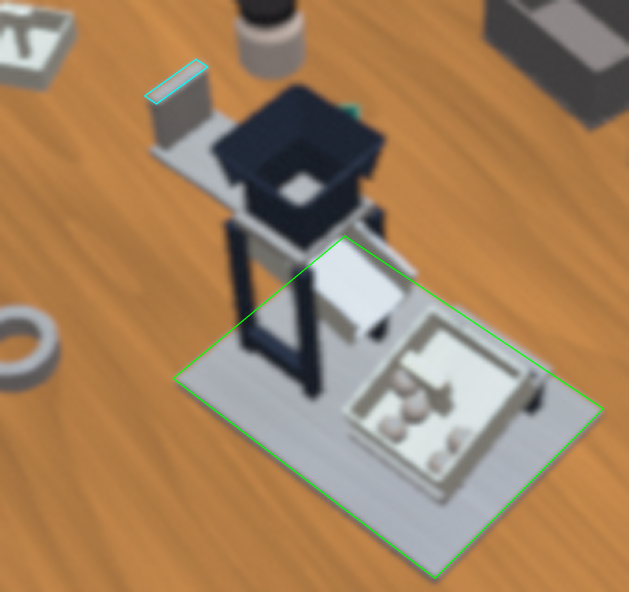

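View pics/t17b.png

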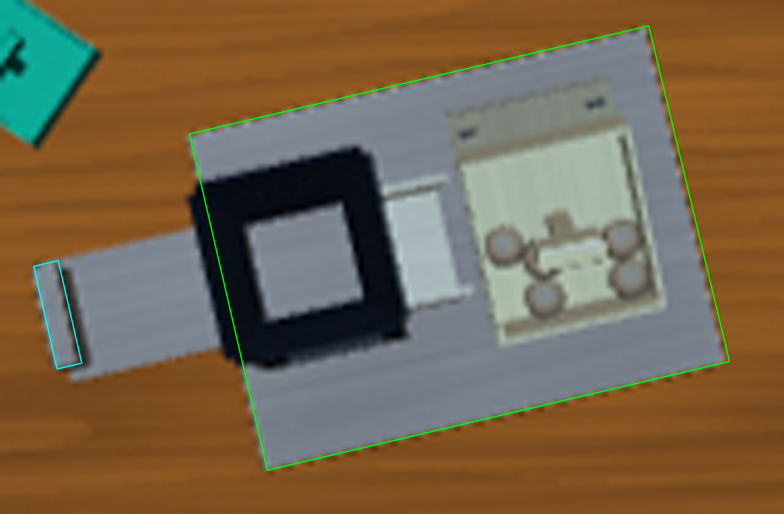

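Both views show the gate at its shut outline, about 1 px further in than at the start. The hopper is empty, the five balls are in the tray against the ledge, and the base plate is still on its original outline. Handing in.

```bash
python3 -c "
from bench import env;print(env.hand_in())"
```

```text
the job is handed in; nothing more can be done
None
```

The job is done and was handed in at about 27 s, with the arm clear of everything.

- **Tray:** I set the larger aluminium tray on the sloping rest and slid it down until it met the ledge with about 5 N. Its centre measured −55 mm across in the dispenser's frame, where the given dimensions put it. It stayed put when released.
- **Gate and balls:** I pulled the gate out about 58 mm. All five balls ran into the tray; I counted five in the side view. I then pushed the gate in until it stopped moving while the force rose to 9 N.
- **Final pictures:** The hopper is empty, the gate is at its shut outline and the tray is against the ledge. The dispenser's base plate is on its original outline.

These readings were off:
- **Rest height:** My camera fit put the rest about 6.5 mm too low, so the tray touched sooner than expected. One 1 mm step pressed it down with a brief peak of about 40 N through the tray; I backed off at once.
- **Gate position:** The shut gate measured 196.3 mm against the given 195 mm, which is within the calibration error.
- **Full opening:** I did not pull the gate to its outer stop, because the balls had already left.

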